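# Find the calibration tin with the loose ball

## Robot

A 6-joint arm with a two-finger parallel gripper is mounted at the origin on the work surface. World frame = base frame: x ahead of the robot, y to its left, z up, the work surface at z = 0. Lengths are in mm, angles in rad, forces in N, time in s.
With the tool pointing down it reaches from about 350 to 875 mm from the base axis. Payload 15.5 kg.
Tool frame: the origin (TCP) lies at the very end of the fingers, on their centre line; the grasp point (between the pads) lies 19 mm behind it; z points along the fingers, y is the line along which they close (so a half turn about z gives the same grasp; the last joint's range is limited). The gripper opens to 85 mm and grips with 20 to 120 N. Pads are 22 mm wide; open, the fingers measure 114 mm over their backs; the gripper's body (76 mm by 85 mm) begins 54 mm behind the grasp point. The pads swing forward as they close: fully open they stand 13 mm farther back than shut.
Start: joints at [1.046, 0.494, 1.345, -0, 1.302, -0.096], TCP at [259.858, 568.419, 231.277] pointing down, gripper open.
Joint ranges: [-2.91, 2.91], [-0.82, 2.16], [0.22, 2.67], [-1.22, 4.37], [0.12, 2.79], [-3.08, 3.08]. Speed limits (rad/s): [1.89, 1.89, 2.57, 3.01, 3.01, 3.01].

## Interface

Orientations are given as a rotation vector (axis times angle).
In Python, from bench import bot gives the robot as it stands.
- The arm moves only by the shell command python3 -m inch 'ROWS'. ROWS is text: rows parted by semicolons, each of 7 numbers parted by spaces: the turn, a rotation vector about the tool's x, y, z in degrees, then the shift along the tool's x, y, z in m, then the closure, from 0 (fully open) to 1 (shut). In form: wx wy wz tx ty tz gripper; .... A call has 1 to 12 rows; each row shifts and turns the commanded pose from where the row before left it, along the tool's axes as they then stand; what a row does not reach is not made up. A row lasts 1/12 s, in which the tool goes at most 41.7 mm and 7.16 degrees, less where a joint would pass 70% of its speed; a pose out of reach is approached as far as the arm can. A call is refused whole if a number of a shift passes 0.0417 or a number of a turn 7.16, either way. A call with a gripper value outside its range is refused whole. The fingers move at their own pace and stop on an object; the grip force is fixed at half the most. Time passes only in rows, so rows that do not move let the fingers close. It gives the time, the measured TCP pose, the force, the opening and the grip force at its end, in the units of the state.
- bot.state(): the state, without advancing time (a new reading comes with each control period).
- bot.camera(name): name is "scene" or "top"; returns the picture (384x512x3 uint8, red, green, blue); there is no depth.
- bot.camera_info(name): a dict with "mtx" (3x3 intrinsics, pixels), "distortion" ([k1, k2, p1, p2, k3] as OpenCV has them; the pictures are not rectified), "xyz" and "orientation" of the camera in the world. Camera axes: x right, y up, looking along -z (the intrinsics and any distortion apply to the point x, -y, -z); pixel columns grow to the right and rows downward; lengths in mm; the calibration is good to about 2 mm. A picture is of the moment at which its call begins. camera_info takes no time and is no camera call.
- bot.hand_in(): hands the job in; it is judged then, once.
Trained networks look in the newest picture that a camera, given by its name, has taken for a name from the list of things; names that differ only in an ending like _2 or _b are one class to them, and where a whole thing is asked for, a point or a joint stands for the part that bears it (a point fixed in the world has none). Each returns a list of dicts, best first, with "confidence" (0 to 1); they miss things now and then, are a little off and sometimes report something else, mostly with a low value. They report only what shows in the picture. A call takes as long as a camera call. They do not tell look-alikes from the thing itself.
- bot.recognise(thing, camera): "box" ([centre column, centre row, width, height] in pixels, round what is visible of it).
The state is a dict: "clock": time; "qpos": joint angles; "joint_velocities": joint speeds; "effort": joint torques, N m; "ee_pos": TCP position; "tool_rot": TCP orientation; "wrist_force": force on the tool from outside, world axes, zero at the start; "moment": the same for the moment, N m; "gripper_width": finger opening in mm; "grip_force": force on a finger pad.
Only numpy, scipy, OpenCV 4.12 (cv2) and the standard library are available. Lean on these libraries where they do the work, as an engineer would, in place of code of your own. Each camera call takes 0.05 s, during which the arm holds its last target. There are 200 camera calls.

## Task

One of the three closed aluminium tins on the bench has a steel ball rattling loose inside. Take the tins up one at a time, rock each end to end by about 20 degrees and hold it there a moment to feel whether something runs inside, and set sound ones back upright where they stood. Lay the rattling tin flat, lid up, in the middle of the shallow grey tray; never put a sound one in it.

Things in the scene. Friction and masses are not known exactly. Their poses are not given: they have to be found in the camera images.
- tin_a_center (a point): one of three like closed aluminium tins, 140 mm long, 56 wide, 46 high, 0.26 to 0.38 kg, lid up and shut. The point is its centre, 23 mm above its underside; x along its length (the dark catch is at the -x end, which is a little heavier), y across its width, z up. Grip it across the width; 35 N holds it. Which tin rattles cannot be seen or told by weight
- tin_b_center (a point): another like tin, same size and axes, point at its centre. Two tins hold a 100 g steel puck packed in the middle (under 1 mm of play), one holds a loose 29 mm steel ball of 100 g, any of the three. The ball runs 103 mm along the tin's length; the inner floor falls 3 degrees to both ends, so once the tin is rocked and held level again the ball stays at the end last rocked down
- tin_c_center (a point): another like tin, same size and axes, point at its centre. Held level after rocking to one end and then to the other, the tin with the loose ball loads the hand with moments about its y axis that differ by about 0.08 to 0.1 N m; a sound tin's differ by under 0.03. Quick shaking along the length gives knocks instead
- tray_in (a point): shallow open grey plastic tray fixed to the bench, 210 x 200 mm outside, 22 mm high, walls and floor 4 mm thick (inside 202 x 192 mm); this point is the centre of its inner floor, 4 mm above the bench; x along the 210 mm side, z up
Mind the look-alikes: they are no part of the job. Leave any red or turquoise look-alike of the part that bears tin_b_center alone.

How it is judged (in metres and radians):
On the way:
1. the tin with the loose ball is held clear of the bench and rocked at least 10 degrees end down (((distance between tin_a_center and ball_center below 0.065 m and height (world z) of tin_a_center above 0.05 m and (angle between tin_a_center's own x axis and vertical below 1.396 rad or angle between tin_a_center's own x axis and vertical above 1.745 rad)) or (distance between tin_b_center and ball_center below 0.065 m and height (world z) of tin_b_center above 0.05 m and (angle between tin_b_center's own x axis and vertical below 1.396 rad or angle between tin_b_center's own x axis and vertical above 1.745 rad)) or (distance between tin_c_center and ball_center below 0.065 m and height (world z) of tin_c_center above 0.05 m and (angle between tin_c_center's own x axis and vertical below 1.396 rad or angle between tin_c_center's own x axis and vertical above 1.745 rad)))), for 0.1 s.
At the end, for the whole second after the job is handed in: the tin with the loose ball lies lid up on the tray's floor, its centre within 70 mm of the tray's centre and tilted less than 7 degrees; each sound tin stands upright (within 7 degrees) less than 40 mm from where it began (((distance between tin_a_center and ball_center below 0.065 m and (horizontal distance between tin_a_center and tray_in below 0.07 m and z of tin_a_center in the frame of tray_in between 0.017 and 0.03 m) and angle between tin_a_center's own z axis and vertical below 0.12 rad) or (not (distance between tin_a_center and ball_center below 0.065 m) and distance of tin_a_center from where it was at the start of the episode below 0.04 m and angle between tin_a_center's own z axis and vertical below 0.12 rad)) and ((distance between tin_b_center and ball_center below 0.065 m and (horizontal distance between tin_b_center and tray_in below 0.07 m and z of tin_b_center in the frame of tray_in between 0.017 and 0.03 m) and angle between tin_b_center's own z axis and vertical below 0.12 rad) or (not (distance between tin_b_center and ball_center below 0.065 m) and distance of tin_b_center from where it was at the start of the episode below 0.04 m and angle between tin_b_center's own z axis and vertical below 0.12 rad)) and ((distance between tin_c_center and ball_center below 0.065 m and (horizontal distance between tin_c_center and tray_in below 0.07 m and z of tin_c_center in the frame of tray_in between 0.017 and 0.03 m) and angle between tin_c_center's own z axis and vertical below 0.12 rad) or (not (distance between tin_c_center and ball_center below 0.065 m) and distance of tin_c_center from where it was at the start of the episode below 0.04 m and angle between tin_c_center's own z axis and vertical below 0.12 rad))); the robot touches nothing.
It fails at once if a sound tin is put into the tray ((not (distance between tin_a_center and ball_center below 0.065 m) and (horizontal distance between tin_a_center and tray_in below 0.07 m and z of tin_a_center in the frame of tray_in between 0.017 and 0.03 m)) or (not (distance between tin_b_center and ball_center below 0.065 m) and (horizontal distance between tin_b_center and tray_in below 0.07 m and z of tin_b_center in the frame of tray_in between 0.017 and 0.03 m)) or (not (distance between tin_c_center and ball_center below 0.065 m) and (horizontal distance between tin_c_center and tray_in below 0.07 m and z of tin_c_center in the frame of tray_in between 0.017 and 0.03 m))).
It also fails if it takes over 72 s, if anything falls off the work surface, if the arm or the gripper's body presses on something with over 40 N, if the wrist force passes 120 N, or if a joint passes its speed limit or range.

## Working session

There is one attempt and no reset: what is moved stays moved. The work goes in short steps, Python scripts to look and compute and a shell command to move; the robot and the scene stay as the last step left them, time stands still between calls to the robot, and variables do not carry over. Pictures are saved under pics/ and viewed, at most 10 in all, crops included, and the job is handed in when it is done.

```bash
mkdir -p pics; python3 - <<'E'
from bench import bot
import cv2,numpy as np
for n in("top","scene"):
    im=bot.camera(n); cv2.imwrite(f"pics/{n}0.png",im[...,::-1])
    print(n,bot.camera_info(n))
    for t in("tin_a_center","tray_in"):
        try: print(t,[(np.round(d["box"]).tolist(),round(d["confidence"],2)) for d in bot.recognise(t,n)])
        except Exception as e: print(t,e)
s=bot.state();print(s)
a=cv2.imread("pics/top0.png");b=cv2.imread("pics/scene0.png")
E
```

```text
top {'mtx': array([[391.44609887,   0.        , 256.98630602],
       [  0.        , 391.44609887, 191.38787328],
       [  0.        ,   0.        ,   1.        ]]), 'distortion': array([-0.07530195,  0.        ,  0.        ,  0.        ,  0.        ]), 'xyz': array([ 278.31308567,  -45.5379009 , 1211.10153568]), 'orientation': array([ 0.14995075, -0.13385197, -1.56604096])}
tin_a_center [([282.0, 182.0, 31.0, 49.0], 0.71)]
tray_in [([149.0, 178.0, 68.0, 71.0], 0.92)]
scene {'mtx': array([[378.65811172,   0.        , 255.63372287],
       [  0.        , 378.65811172, 188.87457299],
       [  0.        ,   0.        ,   1.        ]]), 'distortion': array([-0.12614974,  0.        ,  0.        ,  0.        ,  0.        ]), 'xyz': array([ 975.64309503, -132.40509557,  803.90309603]), 'orientation': array([0.46703851, 0.41472278, 1.3738523 ])}
tin_a_center [([237.0, 213.0, 32.0, 54.0], 0.94)]
tray_in [([410.0, 199.0, 106.0, 84.0], 0.95)]
{'clock': 0.3, 'qpos': array([ 1.04648924e+00,  4.93794843e-01,  1.34570166e+00,  2.26489195e-05,
        1.30247820e+00, -9.54864180e-02]), 'joint_velocities': array([ 0.00040736, -0.00330297, -0.00117084,  0.00043761, -0.00019595,
        0.00118389]), 'effort': array([-6.43515323e-04, -8.81192350e+01, -3.83693540e+01, -1.85279077e-04,
        5.93528588e-03,  1.67060894e-04]), 'ee_pos': array([259.80328994, 568.325909  , 231.08733294]), 'tool_rot': array([-6.68420758e-01, -3.06952033e+00,  5.61052471e-04]), 'wrist_force': array([-0.05090624,  0.18710962,  0.81990555]), 'moment': array([ 0.06500009, -0.01502225,  0.00157078]), 'grip_force': 0.0, 'gripper_width': 85.70330530386957}
```

View pics/top0.png

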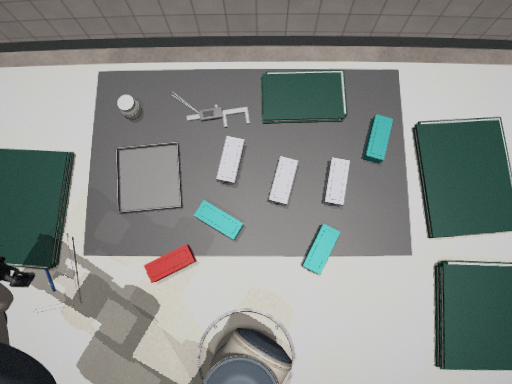

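View pics/scene0.png

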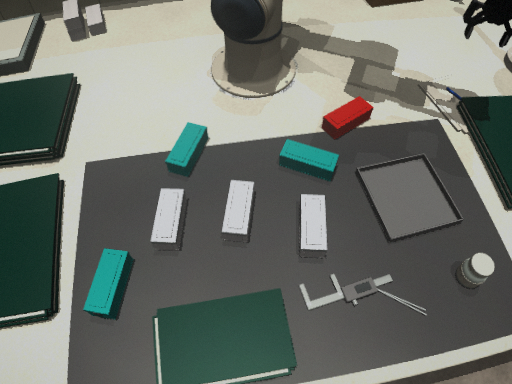

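The top view shows three silver tins at (231,160), (284,181) and (338,182). The look-alikes are turquoise at (219,219), (321,249) and (379,138), and red at (170,263). The tray is at (149,178). The silver ones match "aluminium". I'll confirm that in a rectified crop and measure them.

```bash
cat > h.py <<'E'
import cv2,numpy as np
from bench import bot
from scipy.spatial.transform import Rotation as R
def toworld(n,px,z):
    i=bot.camera_info(n); u=cv2.undistortPoints(np.float64(px).reshape(-1,1,2),i["mtx"],i["distortion"])[:,0]
    d=R.from_rotvec(i["orientation"]).apply(np.c_[u[:,0],-u[:,1],-np.ones(len(u))])
    return i["xyz"]+d*((z-i["xyz"][2])/d[:,2])[:,None]
def topix(n,P):
    i=bot.camera_info(n); c=R.from_rotvec(i["orientation"]).inv().apply(np.float64(P)-i["xyz"])*[1,-1,-1]
    return cv2.projectPoints(c,np.zeros(3),np.zeros(3),i["mtx"],i["distortion"])[0][:,0]
E
python3 - <<'E'
from h import *
im={n:cv2.imread(f"pics/{n}0.png") for n in("top","scene")}
print(np.round(toworld("top",[[231,160],[284,181],[338,182],[149,178]],23)))
# rectified at z=46; rows: x decreasing, cols: y decreasing, 1.5px/mm
out=[]
for n in im:
    X,Y=np.meshgrid(np.arange(640,340,-.75),np.arange(250,-280,-.75),indexing="ij")
    p=topix(n,np.c_[X.ravel(),Y.ravel(),np.full(X.size,46.)]).astype(np.float32).reshape(*X.shape,2)
    r=cv2.remap(im[n],p[...,0],p[...,1],cv2.INTER_CUBIC)
    hsv=cv2.cvtColor(r,cv2.COLOR_BGR2HSV); m=((hsv[...,1]<60)&(hsv[...,2]>150)).astype(np.uint8)
    m=cv2.morphologyEx(m,cv2.MORPH_OPEN,np.ones((9,9)))
    for c in cv2.findContours(m,0,2)[0]:
        if 2500<cv2.contourArea(c)<40000:
            w=np.c_[640-.75*c[:,0,1],250-.75*c[:,0,0]].astype(np.float32)
            print(n,cv2.minAreaRect(w),cv2.contourArea(c))
            cv2.drawContours(r,[c],-1,(0,0,255),1)
    out.append(r)
o=np.vstack(out);print(o.shape)
cv2.imwrite("pics/rect.png",cv2.resize(o,None,fx=.74,fy=.74,interpolation=3))
for n,bx in(("top",[149,178]),("scene",[410,199])): print(n,toworld(n,[bx],11))
E
```

```text
[[ 596.   48.   23.]
 [ 528. -117.   23.]
 [ 525. -285.   23.]
 [ 538.  305.   23.]]
top ((526.375, -258.875), (41.25, 144.75), 90.0) 7516.5
top ((528.6680908203125, -113.50665283203125), (60.28142547607422, 143.08287048339844), 75.20323944091797) 14387.0
top ((539.125, 224.875), (50.25, 191.25), 90.0) 12794.0
top ((585.4104614257812, 52.11369323730469), (59.9613037109375, 123.346435546875), 78.02386474609375) 11974.5
scene ((525.25, -259.2499694824219), (143.99996948242188, 40.49999237060547), 0.0) 7376.5
scene ((527.878173828125, -112.82777404785156), (57.01774978637695, 141.19345092773438), 74.93151092529297) 13703.5
scene ((585.4474487304688, 52.36696243286133), (56.98837661743164, 123.73049926757812), 77.6609115600586) 11492.5
(800, 707, 3)
top [[540.95305864 308.65921634  11.        ]]
scene [[557.27455506 313.36789154  11.        ]]
```

View pics/rect.png

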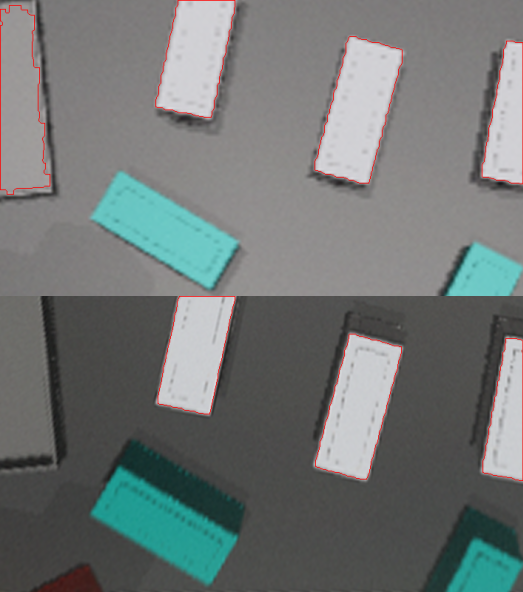

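The crop shows the white/silver tins as distinct bodies and the turquoise boxes as clearly different. I'll widen the window to get all three tins and the tray.

```bash
python3 - <<'E'
from h import *
for n in("top","scene"):
    im=cv2.imread(f"pics/{n}0.png")
    X,Y=np.meshgrid(np.arange(700,400,-.75),np.arange(150,-360,-.75),indexing="ij")
    p=topix(n,np.c_[X.ravel(),Y.ravel(),np.full(X.size,46.)]).astype(np.float32).reshape(*X.shape,2)
    r=cv2.remap(im,p[...,0],p[...,1],cv2.INTER_CUBIC)
    hsv=cv2.cvtColor(r,cv2.COLOR_BGR2HSV); m=((hsv[...,1]<60)&(hsv[...,2]>150)).astype(np.uint8)
    m=cv2.morphologyEx(m,cv2.MORPH_OPEN,np.ones((9,9)))
    for c in cv2.findContours(m,0,2)[0]:
        if 6000<cv2.contourArea(c)<40000:
            w=np.c_[700-.75*c[:,0,1],150-.75*c[:,0,0]].astype(np.float32)
            print(n,np.round(np.hstack(cv2.minAreaRect(w)),1))
print(toworld("top",[[117,149],[179,143],[182,207],[120,212]],22))
c=toworld("scene",[[357,167],[423,155],[461,216],[392,239]],22);print(c,c.mean(0))
s=bot.state();print(R.from_rotvec(s["tool_rot"]).as_matrix().round(3))
E
```

```text
top [ 525.3 -277.9   59.4  142.8   79.2]
top [ 528.7 -113.3   59.8  142.9   75.1]
top [595.   50.1  59.9 142.9  77.9]
scene [ 524.8 -277.3   57.   141.1   79.3]
scene [ 527.9 -112.9   56.9  141.1   75. ]
scene [594.1  50.5  57.  141.2  77.6]
[[633.75610147 414.58216471  22.        ]
 [652.21192779 214.9482608   22.        ]
 [446.89137564 197.77397826  22.        ]
 [431.0088934  391.32595743  22.        ]]
[[448.68074922 204.41697163  22.        ]
 [437.76261858 394.93827704  22.        ]
 [630.31419843 417.94160346  22.        ]
 [658.920885   225.32585099  22.        ]] [543.91961281 310.65567578  22.        ]
[[-0.909  0.416 -0.   ]
 [ 0.416  0.909 -0.   ]
 [ 0.    -0.    -1.   ]]
```

```bash
cat > d.py <<'E'
# print shift in tool axes (m) and turn about tool z (deg) to a target: x y z [line angle of tin]
import sys; from h import *
a=list(map(float,sys.argv[1:])); s=bot.state(); M=R.from_rotvec(s["tool_rot"])
d=M.inv().apply(np.array(a[:3])-s["ee_pos"])/1e3
m=M.as_matrix(); y=np.degrees(np.arctan2(m[1,0],m[0,0])); tilt=np.degrees(m[2,:2])
print("t",s["clock"].round(2),"pos",s["ee_pos"].round(1),"shift",d.round(4),"line",round(y,2),"tilt xy",tilt.round(2),"w",round(s["gripper_width"],1),"turnz",(-((a[3]-y+90)%180-90)).round(2) if len(a)>3 else "")
E
python3 -m inch '0 0 0 -.0325 -.0207 0 0;0 0 0 -.0325 -.0207 0 0;0 0 0 -.0325 -.0207 0 0;0 0 0 -.0325 -.0207 0 0;0 0 0 -.0325 -.0207 0 0;0 0 0 -.0325 -.0207 0 0;0 0 0 -.0325 -.0207 0 0;0 0 0 -.0325 -.0207 0 0'
python3 -m inch '0 0 0 -.0325 -.0207 0 0;0 0 0 -.0325 -.0207 0 0;0 0 0 -.0325 -.0207 0.01 0;0 0 0 -.0325 -.0207 0.01 0;0 0 0 -.0325 -.0207 0.01 0;0 0 0 -.0325 -.0207 0.01 0;0 0 0 -.0325 -.0207 0.02 0;0 0 0 -.0325 -.0207 0.02 0;0 0 -6.2 0 0 0.02 0;0 0 -6.2 0 0 0.02 0;0 0 0 0 0 0 0;0 0 0 0 0 0 0'
python3 d.py 594 50.5 6 -12.2
```

```text
clock: 0.97
ee_pos: [428.1, 308.0, 231.4]
tool_rot: [0.668, 3.07, 0.0]
wrist_force: [1.4, 0.8, 0.2]
gripper_width: 85.4
grip_force: 0.0
clock: 1.97
ee_pos: [592.8, 53.6, 112.4]
tool_rot: [-0.338, -3.121, 0.0]
wrist_force: [1.1, 0.9, 1.0]
gripper_width: 85.3
grip_force: 0.0Traceback (most recent call last):
  File "d.py", line 6, in <module>
    print("t",s["clock"].round(2),"pos",s["ee_pos"].round(1),"shift",d.round(4),"line",round(y,2),"tilt xy",tilt.round(2),"w",round(s["gripper_width"],1),"turnz",(-((a[3]-y+90)%180-90)).round(2) if len(a)>3 else "")
              ^^^^^^^^^^^^^^^^
AttributeError: 'float' object has no attribute 'round'
```

```bash
sed -i 's/s\["clock"\].round(2)/round(s["clock"],2)/;s/-((a\[3\]-y+90)%180-90)).round(2)/round(-((a[3]-y+90)%180-90),2))/' d.py; python3 d.py 594 50.5 6 -12.2
```

```text
t 1.97 pos [592.8  53.6 112.4] shift [-0.0021 -0.0027  0.1064] line 167.64 tilt xy [ 0.12 -0.02] w 85.3 turnz -0.16
```

```bash
python3 -m inch '0 0 0 -.002 -.0025 .02 0;0 0 0 0 0 .025 0;0 0 0 0 0 .025 0;0 0 0 0 0 .02 0;0 0 0 0 0 .016 0;0 0 0 0 0 0 0;0 0 0 0 0 0 0;0 0 0 0 0 0 0'
python3 -m inch '0 0 0 0 0 0 1;0 0 0 0 0 0 1;0 0 0 0 0 0 1;0 0 0 0 0 0 1;0 0 0 0 0 0 1;0 0 0 0 0 0 1;0 0 0 0 0 0 1;0 0 0 0 0 0 1;0 0 0 0 0 0 1;0 0 0 0 0 0 1;0 0 0 0 0 0 1;0 0 0 0 0 0 1'
python3 d.py 594 50.5 126 -12.2
```

```text
clock: 2.63
ee_pos: [595.8, 51.0, 8.7]
tool_rot: [0.335, 3.122, 0.0]
wrist_force: [0.6, 0.2, 0.7]
gripper_width: 85.3
grip_force: 0.0
clock: 3.63
ee_pos: [595.4, 50.8, 8.2]
tool_rot: [0.333, 3.122, 0.0]
wrist_force: [-2.2, 0.2, 12.7]
gripper_width: 55.3
grip_force: 62.8
t 3.63 pos [595.4  50.8   8.2] shift [ 0.0012 -0.0005 -0.1178] line 167.81 tilt xy [-0.09  0.02] w 55.3 turnz 0.01
```

```bash
cat > m.py <<'E'
from h import *
v=[];f=[]
for k in range(10):
    bot.camera("top"); s=bot.state(); y=R.from_rotvec(s["tool_rot"]).apply([0,1,0])
    v.append(y@s["moment"]); f.append(s["wrist_force"][2])
print("My",np.mean(v).round(4),"sd",np.std(v).round(4),"Fz",np.mean(f).round(2),"t",round(s["clock"],2),"w",round(s["gripper_width"],1),s["ee_pos"].round(1),R.from_rotvec(s["tool_rot"]).as_matrix()[2].round(3))
E
python3 -m inch '0 0 0 0 0 -.005 1;0 0 0 0 0 -.015 1;0 0 0 0 0 -.02 1;0 0 0 0 0 -.02 1;0 0 0 0 0 -.02 1;0 0 0 0 0 -.02 1;0 0 0 0 0 -.01 1;0 0 0 0 0 0 1;0 0 0 0 0 0 1'
python3 -m inch '0 4 0 0 0 0 1;0 5 0 0 0 0 1;0 6 0 0 0 0 1;0 5 0 0 0 0 1;0 0 0 0 0 0 1;0 0 0 0 0 0 1;0 0 0 0 0 0 1;0 0 0 0 0 0 1;0 0 0 0 0 0 1;0 0 0 0 0 0 1;0 0 0 0 0 0 1;0 0 0 0 0 0 1'
python3 -m inch '0 -5 0 0 0 0 1;0 -6 0 0 0 0 1;0 -5 0 0 0 0 1;0 -4 0 0 0 0 1;0 0 0 0 0 0 1;0 0 0 0 0 0 1;0 0 0 0 0 0 1;0 0 0 0 0 0 1;0 0 0 0 0 0 1'
python3 m.py
```

```text
clock: 4.38
ee_pos: [594.7, 50.7, 116.8]
tool_rot: [0.333, 3.124, 0.0]
wrist_force: [-1.0, -0.4, -3.9]
gripper_width: 55.1
grip_force: 64.7
clock: 5.38
ee_pos: [594.7, 50.8, 117.2]
tool_rot: [-0.296, -2.779, -0.052]
wrist_force: [-0.4, -0.9, -3.3]
gripper_width: 55.3
grip_force: 65.7
clock: 6.13
ee_pos: [595.5, 50.5, 116.6]
tool_rot: [-0.333, -3.123, -0.0]
wrist_force: [0.5, -0.1, -3.6]
gripper_width: 55.3
grip_force: 65.7
My 0.0419 sd 0.1615 Fz -3.43 t 6.63 w 55.1 [594.8  50.7 116.9] [ 0.  0. -1.]
```

```bash
python3 -m inch '0 -4 0 0 0 0 1;0 -5 0 0 0 0 1;0 -6 0 0 0 0 1;0 -5 0 0 0 0 1;0 0 0 0 0 0 1;0 0 0 0 0 0 1;0 0 0 0 0 0 1;0 0 0 0 0 0 1;0 0 0 0 0 0 1;0 0 0 0 0 0 1;0 0 0 0 0 0 1;0 0 0 0 0 0 1'
python3 -m inch '0 5 0 0 0 0 1;0 6 0 0 0 0 1;0 5 0 0 0 0 1;0 4 0 0 0 0 1;0 0 0 0 0 0 1;0 0 0 0 0 0 1;0 0 0 0 0 0 1;0 0 0 0 0 0 1;0 0 0 0 0 0 1'
python3 m.py; python3 d.py 594 50.5 8.5 -12.2
```

```text
clock: 7.63
ee_pos: [595.0, 50.6, 116.9]
tool_rot: [0.297, 2.778, -0.052]
wrist_force: [-0.7, 0.7, -4.8]
gripper_width: 55.3
grip_force: 66.9
clock: 8.38
ee_pos: [594.0, 51.0, 116.9]
tool_rot: [0.332, 3.124, -0.0]
wrist_force: [0.3, 0.2, -3.8]
gripper_width: 55.7
grip_force: 66.9
My -0.0341 sd 0.1462 Fz -3.61 t 8.88 w 55.3 [594.8  50.7 116.9] [-0.  0. -1.]
t 8.88 pos [594.8  50.7 116.9] shift [ 0.0008 -0.0004  0.1084] line 167.83 tilt xy [-0.  0.] w 55.3 turnz 0.03
```

```bash
cat > m.py <<'E'
from h import *
import sys,json
v=[];f=[];E=[];t=[]
for k in range(int(sys.argv[1])):
    bot.camera("top"); s=bot.state(); Y=R.from_rotvec(s["tool_rot"])
    v.append(Y.inv().apply(s["moment"])); E.append(s["effort"]); f.append(s["wrist_force"])
v=np.array(v);E=np.array(E);f=np.array(f)
print("Mtool",v.mean(0).round(4),"sd",v.std(0).round(3),"F",f.mean(0).round(2),f.std(0).round(2))
print("eff",E.mean(0).round(4),"sd",E.std(0).round(4)); print("q",s["qpos"].round(4),"t",round(s["clock"],2))
if len(sys.argv)>2: print(np.c_[v[:,1],E[:,[1,2,4]]].round(3))
E
python3 m.py 6 v
```

```text
Mtool [ 0.0257 -0.074   0.0049] sd [0.018 0.154 0.033] F [ 0.    0.14 -3.88] [0.57 0.3  0.63]
eff [ 9.20000e-03 -8.99716e+01 -3.08813e+01  9.10000e-03  4.76000e-02
  4.00000e-04] sd [0.008  0.0157 0.0041 0.0003 0.0019 0.0002]
q [-0.0149  0.5839  1.5405 -0.      1.0172 -1.3733] t 9.18
[[-2.9400e-01 -8.9998e+01 -3.0873e+01  4.4000e-02]
 [ 1.4700e-01 -8.9985e+01 -3.0879e+01  4.9000e-02]
 [-1.6000e-01 -8.9973e+01 -3.0881e+01  4.7000e-02]
 [ 2.0000e-02 -8.9964e+01 -3.0884e+01  4.9000e-02]
 [ 4.1000e-02 -8.9957e+01 -3.0885e+01  5.0000e-02]
 [-1.9800e-01 -8.9953e+01 -3.0885e+01  4.7000e-02]]
```

```bash
python3 -m inch '0 4 0 0 0 0 1;0 5 0 0 0 0 1;0 6 0 0 0 0 1;0 5 0 0 0 0 1;0 0 0 0 0 0 1;0 0 0 0 0 0 1;0 0 0 0 0 0 1;0 0 0 0 0 0 1;0 0 0 0 0 0 1;0 0 0 0 0 0 1;0 0 0 0 0 0 1;0 0 0 0 0 0 1' >/dev/null
python3 -m inch '0 -5 0 0 0 0 1;0 -6 0 0 0 0 1;0 -5 0 0 0 0 1;0 -4 0 0 0 0 1;0 0 0 0 0 0 1;0 0 0 0 0 0 1;0 0 0 0 0 0 1;0 0 0 0 0 0 1;0 0 0 0 0 0 1;0 0 0 0 0 0 1;0 0 0 0 0 0 1;0 0 0 0 0 0 1'
python3 m.py 6 v
```

```text
clock: 11.18
ee_pos: [594.9, 50.7, 116.7]
tool_rot: [-0.333, -3.123, -0.0]
wrist_force: [0.2, -0.3, -3.9]
gripper_width: 55.1
grip_force: 67.5
Mtool [0.0185 0.0519 0.009 ] sd [0.016 0.201 0.03 ] F [-0.51  0.03 -3.72] [0.47 0.68 0.53]
eff [-4.02000e-02 -8.99327e+01 -3.10203e+01 -6.30000e-03 -4.16000e-02
 -1.30000e-03] sd [0.0139 0.025  0.0209 0.0007 0.005  0.0006]
q [-0.0149  0.5838  1.5404  0.      1.0174 -1.3733] t 11.48
[[ 2.0700e-01 -8.9910e+01 -3.1058e+01 -3.3000e-02]
 [-8.7000e-02 -8.9907e+01 -3.1035e+01 -4.0000e-02]
 [ 2.3800e-01 -8.9915e+01 -3.1021e+01 -3.9000e-02]
 [-1.2900e-01 -8.9934e+01 -3.1010e+01 -4.6000e-02]
 [ 2.9900e-01 -8.9954e+01 -3.1002e+01 -4.3000e-02]
 [-2.1600e-01 -8.9976e+01 -3.0996e+01 -4.9000e-02]]
```

```bash
python3 -m inch '0 -2 0 0 0 0 1;0 0 0 0 0 0 1;0 0 0 0 0 0 1;0 0 0 0 0 0 1;0 2 0 0 0 0 1;0 0 0 0 0 0 1;0 0 0 0 0 0 1;0 0 0 0 0 0 1;0 0 0 0 0 0 1;0 0 0 0 0 0 1;0 0 0 0 0 0 1;0 0 0 0 0 0 1' >/dev/null
python3 m.py 6 v; python3 d.py 594 50.5 8.5 -12.2
```

```text
Mtool [ 0.0161  0.0044 -0.0079] sd [0.037 0.103 0.036] F [ 0.09  0.3  -3.37] [0.43 0.55 0.6 ]
eff [ 1.02000e-02 -9.00462e+01 -3.09715e+01 -6.80000e-03 -5.24000e-02
  8.00000e-04] sd [0.0031 0.0278 0.0147 0.0022 0.0099 0.0004]
q [-0.0149  0.5838  1.5405 -0.      1.0173 -1.3733] t 12.78
[[-3.6000e-02 -9.0036e+01 -3.0957e+01 -5.9000e-02]
 [ 3.0000e-02 -8.9989e+01 -3.0950e+01 -3.2000e-02]
 [ 1.1600e-01 -9.0055e+01 -3.0967e+01 -5.8000e-02]
 [-8.1000e-02 -9.0069e+01 -3.0985e+01 -6.2000e-02]
 [ 1.4400e-01 -9.0070e+01 -3.0989e+01 -4.8000e-02]
 [-1.4600e-01 -9.0059e+01 -3.0980e+01 -5.5000e-02]]
t 12.78 pos [594.8  50.7 116.9] shift [ 0.0008 -0.0004  0.1084] line 167.83 tilt xy [-0. -0.] w 55.5 turnz 0.03
```

T1 shifts by about 0.095 N m between ends in joint effort, and the moment sensor agrees. A 2° approach from the other side left it unchanged, so this isn't hysteresis. T1 holds the ball, so I'm carrying it to the tray.

```bash
python3 -m inch '0 0 0 .005 .012 0 1;0 0 0 .0106 .024 0 1;0 0 0 .0106 .024 0 1;0 0 0 .0106 .024 0 1;0 0 0 .0106 .024 0 1;0 0 0 .0106 .024 0 1;0 0 0 .0106 .024 0 1;0 0 0 .0106 .024 0 1;0 0 0 .0106 .024 0 1;0 0 0 .0106 .024 0 1;0 0 0 .005 .012 0 1;0 0 0 0 0 0 1' >/dev/null
python3 -m inch '0 0 0 0 0 .015 1;0 0 0 0 0 .02 1;0 0 0 0 0 .02 1;0 0 0 0 0 .015 1;0 0 0 0 0 0 1;0 0 0 0 0 0 1;0 0 0 0 0 0 1;0 0 0 0 0 0 1'
python3 d.py 542 307 12.5 -12.2; python3 - <<'E'
from h import *
im=bot.camera("scene");cv2.imwrite("pics/p1.png",cv2.resize(im[100:300,240:500,::-1],None,fx=3,fy=3))
E
```

```text
clock: 14.45
ee_pos: [543.1, 307.7, 48.1]
tool_rot: [0.333, 3.122, 0.001]
wrist_force: [1.0, 0.1, -2.9]
gripper_width: 55.1
grip_force: 67.5
t 14.45 pos [543.1 307.7  48.1] shift [ 0.001  -0.0009  0.0356] line 167.82 tilt xy [-0.08  0.06] w 55.1 turnz 0.02
```

View pics/p1.png

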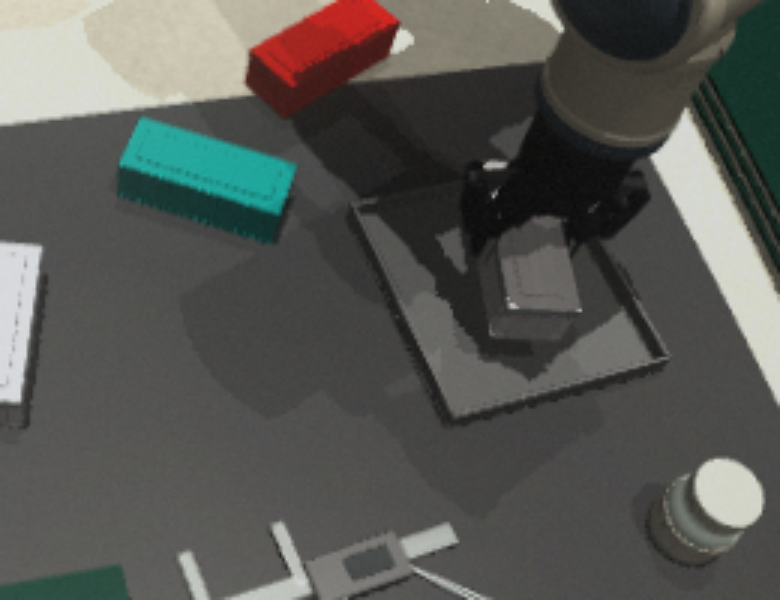

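The tin (crop about (540,280)) is level and hangs over the middle of the tray. I'll lower it slowly and release.

```bash
python3 -m inch '0 0 0 0 0 .01 1;0 0 0 0 0 .012 1;0 0 0 0 0 .007 1;0 0 0 0 0 .003 1;0 0 0 0 0 .002 1;0 0 0 0 0 .001 1;0 0 0 0 0 0 1;0 0 0 0 0 0 1;0 0 0 0 0 0 1'
python3 d.py 542 307 12.2 -12.2
```

```text
clock: 15.25
ee_pos: [542.1, 307.4, 12.2]
tool_rot: [-0.333, -3.123, 0.0]
wrist_force: [-4.7, -2.3, 6.7]
gripper_width: 54.9
grip_force: 68.4
t 15.25 pos [542.1 307.4  12.2] shift [-0.     -0.0004 -0.    ] line 167.83 tilt xy [ 0.02 -0.02] w 54.9 turnz 0.03
```

In contact with the tray floor. I'll open and rise.

```bash
python3 -m inch '0 0 0 0 0 0 0;0 0 0 0 0 0 0;0 0 0 0 0 0 0;0 0 0 0 0 0 0;0 0 0 0 0 0 0;0 0 0 0 0 0 0;0 0 0 0 0 0 0;0 0 0 0 0 0 0;0 0 0 0 0 0 0;0 0 0 0 0 0 0'
python3 -m inch '0 0 0 0 0 -.01 0;0 0 0 0 0 -.02 0;0 0 0 0 0 -.03 0;0 0 0 0 0 -.03 0;0 0 0 0 0 -.03 0;0 0 0 0 0 -.03 0;0 0 0 0 0 -.03 0;0 0 0 0 0 0 0;0 0 0 0 0 0 0;0 0 0 0 0 0 0'
python3 - <<'E'
from h import *
im=bot.camera("scene");cv2.imwrite("pics/p2.png",cv2.resize(im[90:310,130:500,::-1],None,fx=2,fy=2))
E
```

```text
clock: 16.08
ee_pos: [542.4, 307.6, 11.9]
tool_rot: [0.333, 3.124, -0.0]
wrist_force: [-0.4, 0.2, -0.4]
gripper_width: 85.5
grip_force: 0.0
clock: 16.92
ee_pos: [542.1, 307.4, 192.0]
tool_rot: [-0.333, -3.124, 0.0]
wrist_force: [-0.1, -0.7, -0.5]
gripper_width: 85.6
grip_force: 0.0
```

View pics/p2.png

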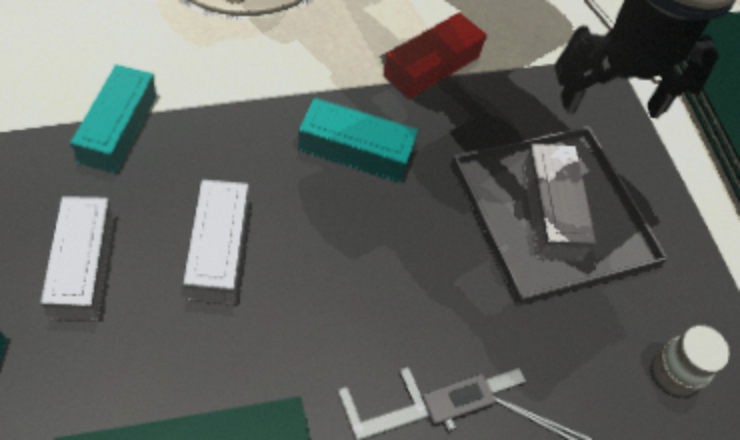

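The tin lies flat in the middle of the tray at crop (562,195), the gripper is clear, and the two other tins stand untouched. Exactly one tin rattles and it has been found, so I'm handing in.

```bash
python3 -c "
from bench import bot
print(bot.hand_in())"
```

```text
the job is handed in; nothing more can be done
None
```

The job is handed in, with no verdict shown: the first tin I lifted showed the ball (about 0.095 N m end-to-end difference, unchanged by a hysteresis check) and now lies lid up in mid-tray; since only one tin rattles, I left the other two standing untouched rather than rocking them too.

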